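# Hang the rinsed tumbler on its draining peg

## Robot

A 6-joint arm with a two-finger parallel gripper is mounted at the origin on the work surface. World frame = base frame: x ahead of the robot, y to its left, z up, the work surface at z = 0. Lengths are in m, angles in rad, forces in N, time in s.
With the tool pointing down it reaches from about 0.35 to 0.8 m from the base axis. Payload 7.3 kg.
Tool frame: the origin (TCP) lies between the finger pads; the fingertips stand 25 mm ahead of it and the grasp point (between the pads) lies 6 mm ahead of it (r.tip_extent is the distance from the TCP to the fingertips, in m); z points along the fingers, y is the line along which they close (so a half turn about z gives the same grasp; the last joint's range is limited). The gripper opens to 85 mm and grips with 20 to 120 N. Pads are 22 mm wide; open, the fingers measure 114 mm over their backs; the gripper's body (76 mm by 85 mm) begins 54 mm behind the grasp point. The pads swing forward as they close: fully open they stand 13 mm farther back than shut.
Start: joints at [1.025, 0.342, 1.524, -0, 1.275, -0.146], TCP at [0.204, 0.484, 0.256] pointing down, gripper open.
Joint ranges: [-2.53, 2.53], [-0.77, 2.02], [0.04, 2.7], [-1, 4.14], [0.28, 2.66], [-3.11, 3.11]. Speed limits (rad/s): [2.57, 2.57, 3.14, 3.14, 3.14, 3.14].

## Interface

Orientations are given as a unit quaternion [x, y, z, w].
In Python, from workcell import r, command_gripper, optics gives the robot as it stands. The module is installed in compiled form; this text tells all that it offers. Calls block until the motion is done:
- r.reach(position, orientation): joint-space move of the TCP to a pose.
- r.move_straight(position, orientation=None, speed=0.15, max_force=None): straight line of the TCP; orientation=None keeps the orientation; speed is the mean speed in m/s. With max_force (N) it stops when the force on the tool has changed by that much, and returns True; else False.
- r.movej(angles): joint-space move.
- command_gripper(opening, force=None): finger opening in m; force is the grip in N (None keeps the last); returns when the fingers have stopped.
- r.hold(seconds).
- r.solve_ik(position, orientation): joint angles nearest the present ones, or None.
- r.read_state(): the state.
- optics.get_image(name): name is "scene" or "top" or "wrist"; returns (picture, depth): 420x560x3 uint8, red, green, blue; 420x560 float32, m along the optical axis (not along the pixel's ray), 0 where there is no reading.
- optics.camera_model(name): a dict with "K" (3x3 intrinsics, pixels), "R" (3x3) and "t" (3): a world point X has camera coordinates R X + t; the wrist camera has in their place "tool_from_camera" (4x4, takes a point from camera to tool coordinates, whose origin is the TCP and whose axes are the flange's). Camera axes: x right, y down, z forward; pixel columns grow to the right and rows downward; lengths in m; the calibration is good to about 2 mm. A picture is of the moment at which its call begins: read the wrist's pose just before it. camera_model takes no time and is no camera call.
A pose or a line that the arm cannot do raises r.PlanningError and nothing moves.
- r.finish_job(): hands the job in; it is judged then, once.
The state is a dict: "time_s": time; "joint_positions": joint angles; "dq": joint speeds; "tau": joint torques, N m; "eef_pos": TCP position; "eef_rot": TCP orientation; "contact_force": force on the tool from outside, world axes, zero at the start; "torque": the same for the moment, N m; "grip_width": finger opening in m; "grip_force": force on a finger pad.
Only numpy, scipy, OpenCV 4.12 (cv2) and the standard library are available. Lean on these libraries where they do the work, as an engineer would, in place of code of your own. Each camera call takes 0.05 s, during which the arm holds its last target. There are 200 camera calls.

## Task

Pick up the tumbler lying on the washstand and hang it mouth-down over the slanting peg of the empty drainer, pushed fully home so that the peg's end meets the inside of its bottom, as the other tumbler already hangs. Let it go so that it hangs by itself, and leave the hanging tumbler and everything else on the washstand where they are.

Things in the scene. Friction and masses are not known exactly. Their poses are not given: they have to be found in the camera images.
- tumbler: The tumbler to hang: eight-sided white ceramic cup, 64 mm across flats, 105 mm tall, wall 4 mm, bottom 6 mm (99 mm deep inside), about 0.2 kg. Starts lying on a flat, at the robot's right, mouth towards the robot within 30 degrees. Origin: centre of the underside of its bottom; +z along its axis to the mouth; x and y square to flats, so lying it has flats at both sides and on top.
- tumbler_mouth (a point): Centre of the tumbler's mouth, in the plane of the rim, 105 mm from the underside of its bottom.
- drainer_free: The empty drainer, fixed: white drip tray 145 x 110 x 14 mm (its own x from -40 to 105 mm, y from -55 to 55 mm) with a steel rod 18 mm thick, upright on the origin to 80 mm height, there bent into a straight peg rising at 35 degrees above level towards its +x (away from the robot). Origin: foot of the rod, on the table; z up. Either drainer may be the left one.
- drainer_free_tip (a point): The very end of the empty peg's rounded, rubber-capped tip, on the peg's axis, 125 mm along the peg from the bend, 152 mm above the table.
- drainer_used: The other drainer, exactly alike and fixed, its peg carrying a tumbler; origin and axes as for the empty one.
- drainer_used_tip (a point): The very end of the other drainer's peg, inside the tumbler hanging there.
- hung_tumbler: A second tumbler like the first, hanging loose on the other drainer, mouth down along the peg, top about 0.17 m above the table. Origin and axes as for the first. It hangs as it should: the peg's end meets the inside of its bottom and its upper inside wall rests along the peg.
- soap_dish: Bystander, loose: low white soap dish 130 x 90 x 22 mm with a bar of soap in it (31 mm high). Origin: centre of its underside.
- pump_bottle: Bystander, loose: amber pump bottle, 68 mm across, 200 mm high. Origin: centre of its underside.
- cotton_jar: Bystander, loose: round glass jar with a wooden lid, 90 mm across, 100 mm high. Origin: centre of its underside.
- nail_brush: Bystander, loose: wooden nail brush 95 x 42 x 36 mm, bristles down, lying between the tumbler and the drainers. Origin: centre of its underside.
- scrub_brush: Bystander, loose: flat wooden-handled cleaning brush 200 mm long, lying flat. Origin: on its underside, about the middle.
- plant_pot: Bystander, loose: small plant in a black pot, 80 mm across, 135 mm high. Origin: centre of its underside.
- pot: Bystander, loose: small blue bowl, 90 mm across, 55 mm high. Origin: centre of its underside.
Not all that is in view belongs to the job. What is shaped like the hung_tumbler but orange, red or turquoise is not meant.

How it is judged:
At the end, for the whole second after the job is handed in: Both tumblers hang at rest (slower than 20 mm/s), each on its own peg, mouth down (axis at least 19 degrees below level): the peg's end is inside the tumbler and within 14 mm of the inside of its bottom (z of drainer_free_tip in the frame of tumbler between 0 and 0.02 m and x of drainer_free_tip in the frame of tumbler between -0.032 and 0.032 m and y of drainer_free_tip in the frame of tumbler between -0.032 and 0.032 m and angle between each of tumbler, hung_tumbler's own z axis and vertical above 1.9 rad and linear speed of each of tumbler, hung_tumbler below 0.02 m/s and z of drainer_used_tip in the frame of hung_tumbler between 0 and 0.02 m and x of drainer_used_tip in the frame of hung_tumbler between -0.032 and 0.032 m and y of drainer_used_tip in the frame of hung_tumbler between -0.032 and 0.032 m); the robot touches nothing.
It fails at once if the tumbler that already hangs is shifted by more than 30 mm (distance of hung_tumbler from where it was at the start of the episode above 0.03 m).
It fails at once if a bystander is shifted by more than 40 mm (distance of any of soap_dish, pump_bottle, cotton_jar, nail_brush, scrub_brush, plant_pot, pot from where it was at the start of the episode above 0.04 m).
It also fails if it takes over 48 s, if anything falls off the work surface, if the arm or the gripper's body presses on something with over 40 N, if the wrist force passes 120 N, or if a joint passes its speed limit or range.

## Working session

There is one attempt and no reset: what is moved stays moved. The work goes in short steps, each a Python script; the robot and the scene stay as the last script left them, time stands still between calls to the robot, and variables do not carry over. Pictures are saved under pics/ and viewed, at most 10 in all, crops included, and the job is handed in when it is done.

```bash
mkdir -p pics
cat > h.py <<'E'
import numpy as np, cv2
from scipy.spatial.transform import Rotation as Rn
from workcell import r, command_gripper, optics
def grab(n,out=None):
    s=r.read_state(); im,d=optics.get_image(n)
    if out: cv2.imwrite('pics/'+out,im[:,:,::-1])
    m=optics.camera_model(n); K=np.array(m['K'])
    if n=='wrist':
        T=np.array(m['tool_from_camera']); Rt=Rn.from_quat(s['eef_rot']).as_matrix()
        Rc=Rt@T[:3,:3]; c=Rt@T[:3,3]+np.array(s['eef_pos'])
    else:
        R=np.array(m['R']); Rc=R.T; c=-R.T@np.array(m['t'])
    return im,d,K,Rc,c
def ray(K,Rc,c,u,v): return Rc@np.linalg.inv(K)@np.array([u,v,1.])
def onplane(K,Rc,c,u,v,z):
    w=ray(K,Rc,c,u,v); return c+w*(z-c[2])/w[2]
def cloud(d,K,Rc,c):
    v,u=np.mgrid[:d.shape[0],:d.shape[1]]
    p=np.stack([(u-K[0,2])/K[0,0]*d,(v-K[1,2])/K[1,1]*d,d],-1)
    return p@Rc.T+c
E
python3 - <<'E'
from h import *
for n in('top','scene'):
    im,d,K,Rc,c=grab(n,n+'0.png'); np.savez(n+'0.npz',im=im,d=d,K=K,Rc=Rc,c=c); print(n,c,Rc[:,2],K[0,0],(d>0).mean())
E
```

```text
top [0.30252372 0.09503386 1.27062043] [ 0.20103053 -0.01012111 -0.97953269] 393.9217422488727 0.9959098639455782
scene [1.44795785 0.15153687 0.67586873] [-0.85001    -0.07860959 -0.52086805] 398.54390761342756 0.996156462585034
```

View pics/top0.png

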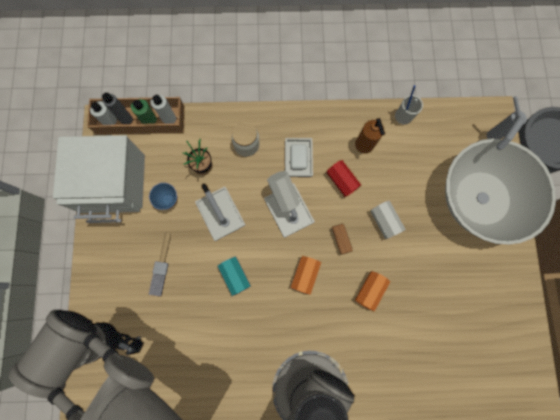

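View pics/scene0.png

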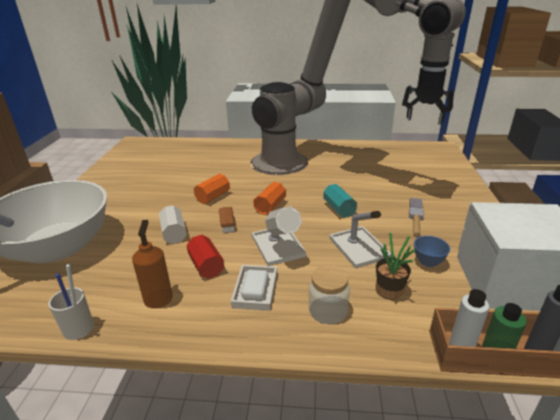

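The top view shows the white tumbler at (388,220), the empty drainer at (220,212) with its peg tip near (206,188), the used drainer at (288,205), and the nail brush at (342,239). An orange decoy at (373,290) lies near the tumbler.

Run:
```python
from h import *
def L(n):
    z=np.load(n+'0.npz'); return [z[k] for k in('im','d','K','Rc','c')]
im,d,K,Rc,c=L('top'); P=cloud(d,K,Rc,c)
def rect(pts,name):
    (cx,cy),(w,h),a=cv2.minAreaRect(pts[:,:2].astype(np.float32)*1000); print(name,len(pts),cx,cy,w,h,a)
v,u=np.mgrid[:420,:560]
def win(x,y,k): return (abs(u-x)<k)&(abs(v-y)<k)
Z=P[...,2]
print('table',np.median(Z[win(450,330,20)]))
m=win(388,220,27)&(Z>0.02); print(np.percentile(Z[m],[5,25,50,75,95,100])); rect(P[m],'tumbler all'); 
m=win(388,220,27)&(Z>0.056); rect(P[m],'tumbler top'); print(P[m].mean(0))
q=P[m][:,:2]-P[m][:,:2].mean(0); print('pca',np.linalg.eigh(q.T@q))
for x,y in((220,213),(288,207)):
    white=(im.min(2)>150)
    w=win(x,y,32)&(Z>0.005)&(Z<0.022)
    rect(P[w],'tray depth'); 
    # colour contour onto z=.014
    mm=(win(x,y,34)&(cv2.cvtColor(im,cv2.COLOR_RGB2HSV)[...,1]<60)&(Z<0.03)&(Z>-.01)).astype(np.uint8)
    ii=np.argwhere(mm); pts=np.array([onplane(K,Rc,c,b,a,0.014) for a,b in ii]); rect(pts,'tray col')
    rod=win(x,y,34)&(Z>0.06)&(Z<.2)
    R=P[rod]; print('rod',len(R)); 
    if x==220:
        o=R[R[:,2].argsort()]; print(np.round(o[::8],3))
        big=cv2.resize(im[170:250,160:320],None,fx=5,fy=5,interpolation=cv2.INTER_CUBIC)
cv2.imwrite('pics/c1.png',big[...,::-1])
for x,y,n in((342,239,'nail'),(199,160,'plant'),(245,140,'jar'),(163,197,'pot'),(234,276,'turq'),(373,291,'orange')):
    m=win(x,y,22)&(Z>.02); rect(P[m],n); print(P[m].max(0))
```

```text
table -0.0014589864977059275
[0.03368587 0.04953613 0.05821923 0.06231369 0.06567652 1.27062043]
tumbler all 743 434.2676696777344 -91.29425048828125 104.83529663085938 447.5846862792969 23.984651565551758
tumbler top 424 428.89361572265625 -87.81365966796875 104.06834411621094 438.2663269042969 25.016769409179688
[ 0.50632568 -0.2565354   0.08446485]
pca EighResult(eigenvalues=array([0.37952175, 1.40879965]), eigenvectors=array([[-0.84905048, -0.52831173],
       [-0.52831173,  0.84905048]]))
tray depth 599 560.1241455078125 275.48193359375 193.504638671875 196.7828826904297 3.86250376701355
tray col 1385 550.7034912109375 273.1336669921875 151.3705291748047 113.41727447509766 26.50684356689453
rod 257
[[0.517 0.252 0.068]
 [0.521 0.253 0.082]
 [0.514 0.262 0.086]
 [0.529 0.255 0.088]
 [0.538 0.258 0.091]
 [0.528 0.27  0.094]
 [0.525 0.264 0.095]
 [0.543 0.263 0.097]
 [0.533 0.269 0.1  ]
 [0.545 0.269 0.103]
 [0.547 0.265 0.106]
 [0.544 0.271 0.108]
 [0.547 0.273 0.111]
 [0.559 0.285 0.113]
 [0.558 0.282 0.116]
 [0.551 0.269 0.118]
 [0.563 0.278 0.12 ]
 [0.563 0.287 0.122]
 [0.584 0
[... 636 characters left out ...]
  0.09503386 1.27062043]
plant 595 521.4490356445312 245.283935546875 523.8900756835938 86.90544891357422 25.04336929321289
[0.76255433 0.37384847 1.27062043]
jar 741 562.757568359375 164.01626586914062 531.0360717773438 89.00263214111328 5.331989288330078
[0.82706258 0.22890979 1.27062043]
pot 353 483.81842041015625 277.6084289550781 506.9837646484375 88.16093444824219 55.066226959228516
[0.64839939 0.49242719 1.27062043]
turq 759 325.6824951171875 198.6024169921875 188.88929748535156 96.8088150024414 50.25968551635742
[0.4069671  0.27656627 1.27062043]
orange 800 319.72760009765625 -81.29765319824219 334.24053955078125 117.63679504394531 76.18280792236328
[0.35097069 0.09503386 1.27062043]
```

View pics/c1.png

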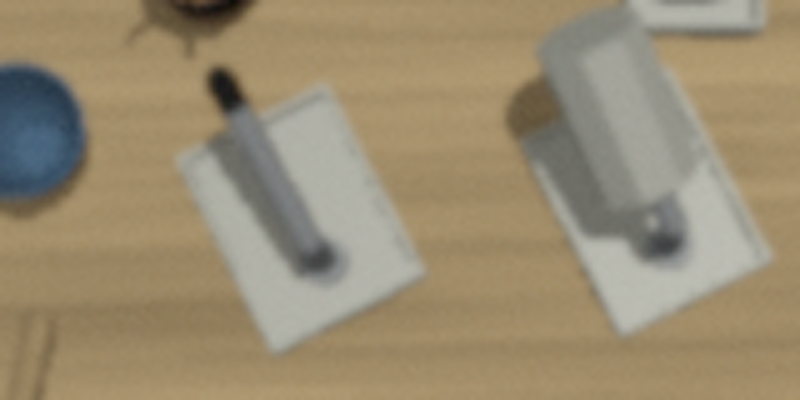

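The crop shows the empty drainer's rod foot near (322,262) and its black tip near (218,78), with the peg leaning up and to the left. The plant stands just beyond the tip, so I'll insert above it.

```bash
cat >> h.py <<'E'
def toolR(yaw,tilt):
    # yaw: heading from mouth to bottom; tilt: tool leans forward along heading; tool y = horizontal side
    h=np.array([np.cos(yaw),np.sin(yaw),0]); z=np.sin(tilt)*h-np.cos(tilt)*np.array([0,0,1.])
    y=np.array([-np.sin(yaw),np.cos(yaw),0]); x=np.cross(y,z)
    return np.stack([x,y,z],1)
def quats(yaw,tilt):
    R=toolR(yaw,tilt); return [Rn.from_matrix(R@np.diag([s,s,1])).as_quat() for s in(1,-1)]
def tumbler_fit(im,d,P,box):
    """lying tumbler: top surface points -> minAreaRect of z 0.035..0.075"""
    m=box&(d>0)&(P[...,2]>.035)&(P[...,2]<.075)&(cv2.cvtColor(im,cv2.COLOR_RGB2HSV)[...,1]<60)
    m=cv2.morphologyEx(m.astype(np.uint8),cv2.MORPH_OPEN,np.ones((3,3)))>0
    (cx,cy),(w,h),a=cv2.minAreaRect((P[m][:,:2]*1000).astype(np.float32))
    if w<h: a+=90; w,h=h,w
    a=(a+90)%180-90
    return cx/1000,cy/1000,w,h,a,m.sum()
E
python3 - <<'E'
from h import *
z=np.load('top0.npz'); im,d,K,Rc,c=[z[k] for k in('im','d','K','Rc','c')]; P=cloud(d,K,Rc,c)
v,u=np.mgrid[:420,:560]; win=lambda x,y,k:(abs(u-x)<k)&(abs(v-y)<k)
f=tumbler_fit(im,d,P,win(388,220,30)); print(f)
for x,y,n in((342,239,'nail'),(199,160,'plant')):
    m=win(x,y,22)&(P[...,2]>.02)&(d>0); print(n,np.percentile(P[m],[5,50,95],axis=0).round(3), P[m].max(0).round(3))
print(r.read_state()['eef_rot'], toolR(0,0), np.array(optics.camera_model('wrist')['tool_from_camera']).round(3))
yt=np.radians(f[4]); yd=np.radians(26.5)
tip=np.array([.612,.303,.152]); pd=np.array([np.cos(yd)*np.cos(.6109),np.sin(yd)*np.cos(.6109),np.sin(.6109)])
for dt in(0,-.2,-.35):
  for s in(0,1):
    for g in(.05,.065):
      q1=quats(yt,dt)[s]; q2=quats(yd,.611+dt)[s]; out=[]
      zt=toolR(yd,.611+dt)[:,2]; dn=np.array([np.cos(yd)*np.sin(.611),np.sin(yd)*np.sin(.611),-np.cos(.611)])
      B=lambda a: tip+pd*(.006+a)+.012*dn-pd*g-zt*.006
      for p,q in(((f[0],f[1],.032+.006),q1),((f[0],f[1],.25),q1),(B(.12),q2),(B(0),q2)):
        j=r.solve_ik(p,q); out.append(None if j is None else np.round(j,2).tolist())
      print(dt,s,g,out)
E
```

```text
(0.5116077880859375, -0.26466552734375, 104.71027374267578, 67.03478240966797, 24.95369529724121, np.int64(686))
nail [[ 0.414 -0.139  0.029]
 [ 0.453 -0.115  0.034]
 [ 0.495 -0.093  0.038]] [ 0.501 -0.086  0.042]
plant [[0.681 0.301 0.044]
 [0.716 0.33  0.064]
 [0.75  0.364 0.129]] [0.763 0.374 0.137]
[ 1.98569095e-01  9.80086653e-01 -6.43893725e-04 -2.28419723e-04] [[-1. -0.  0.]
 [ 0.  1.  0.]
 [-0.  0. -1.]] [[-0.    -0.952 -0.305  0.078]
 [ 1.    -0.    -0.    -0.   ]
 [-0.    -0.305  0.952 -0.118]
 [ 0.     0.     0.     1.   ]]
0 0 0.05 [[-0.61, 0.68, 1.62, -0.0, 0.84, -2.62], [-0.61, 0.44, 1.39, -0.0, 1.31, -2.62], [0.33, 0.56, 1.52, 0.17, 0.46, -1.84], None]
0 0 0.065 [[-0.61, 0.68, 1.62, -0.0, 0.84, -2.62], [-0.61, 0.44, 1.39, -0.0, 1.31, -2.62], [0.32, 0.55, 1.56, 0.19, 0.43, -1.86], None]
0 1 0.05 [[-0.61, 0.68, 1.62, -0.0, 0.84, 0.52], [-0.61, 0.44, 1.39, -0.0, 1.31, 0.52], [0.33, 0.56, 1.52, 0.17, 0.46, 1.3], None]
0 1 0.065 [[-0.61, 0.68, 1.62, -0.0, 0.84, 0.52], [-0.61, 0.44, 1.39, -0.0, 1.31, 0.52], [0.32, 0.55, 1.56, 0.19, 0.43, 1.28], None]
-0.2 0 0.05 [[-0.53, 0.7
[... 631 characters left out ...]
 1.74, 0.13, 0.47, 1.31]]
-0.35 0 0.05 [[-0.47, 0.8, 1.42, -0.3, 1.16, -2.33], [-0.47, 0.58, 1.21, -0.27, 1.58, -2.45], [0.35, 0.68, 1.16, 0.03, 1.04, -1.7], [0.33, 0.58, 1.56, 0.05, 0.74, -1.74]]
-0.35 0 0.065 [[-0.47, 0.8, 1.42, -0.3, 1.16, -2.33], [-0.47, 0.58, 1.21, -0.27, 1.58, -2.45], [0.34, 0.66, 1.22, 0.04, 1.0, -1.7], [0.32, 0.57, 1.6, 0.06, 0.71, -1.75]]
-0.35 1 0.05 [[-0.47, 0.8, 1.42, -0.3, 1.16, 0.81], [-0.47, 0.58, 1.21, -0.27, 1.58, 0.69], [0.35, 0.68, 1.16, 0.03, 1.04, 1.44], [0.33, 0.58, 1.56, 0.05, 0.74, 1.4]]
-0.35 1 0.065 [[-0.47, 0.8, 1.42, -0.3, 1.16, 0.81], [-0.47, 0.58, 1.21, -0.27, 1.58, 0.69], [0.34, 0.66, 1.22, 0.04, 1.0, 1.44], [0.32, 0.57, 1.6, 0.06, 0.71, 1.39]]
```

Run:
```python
from h import *
yd=np.radians(26.5); yt=np.radians(24.95)
r.reach([.57,.28,.33],quats(yd,0)[1])
im,d,K,Rc,c=grab('wrist','w1.png'); np.savez('w10.npz',im=im,d=d,K=K,Rc=Rc,c=c)
r.reach([.51,-.26,.25],quats(yt,0)[1])
im,d,K,Rc,c=grab('wrist','w2.png'); np.savez('w20.npz',im=im,d=d,K=K,Rc=Rc,c=c)
P=cloud(d,K,Rc,c); print(K[0,0],r.read_state()['time_s'])
box=(np.linalg.norm(P[...,:2]-[.51,-.263],axis=-1)<.085)
print(tumbler_fit(im,d,P,box))
h=np.hypot(0,0)
cv2.imwrite('pics/w12.png',np.hstack([cv2.resize(cv2.imread('pics/w%d.png'%i),(400,300)) for i in(1,2)]))
```

```text
333.60978657199337 3.75
(0.5108716125488282, -0.26506753540039063, 105.66085052490234, 63.76110076904297, 24.388090133666992, np.int64(6953))
```

View pics/w12.png

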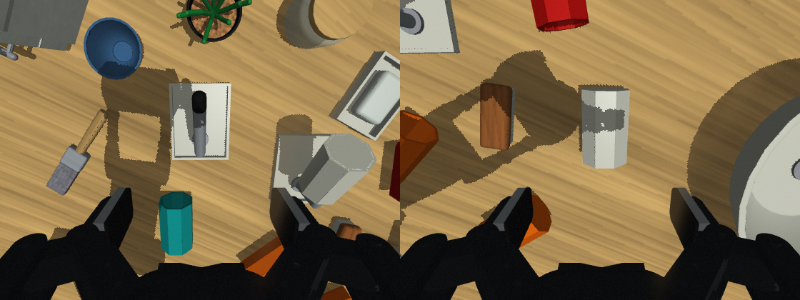

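The left half (from the drainer) shows the peg straight up the image with its black tip at about (199,97) and the hung tumbler well to the right. The right half shows the tumbler at about (605,127), with the nail brush well clear of it. Next: the drainer's pose, then the pick.

```bash
python3 - <<'E'
from h import *
z=np.load('w10.npz'); im,d,K,Rc,c=[z[k] for k in('im','d','K','Rc','c')]; P=cloud(d,K,Rc,c); Z=P[...,2]
near=(np.linalg.norm(P[...,:2]-[.55,.272],axis=-1)<.1)&(d>0)
m=near&(Z>.005)&(Z<.022); m=cv2.morphologyEx(m.astype(np.uint8),cv2.MORPH_OPEN,np.ones((3,3)))>0
print(cv2.minAreaRect((P[m][:,:2]*1000).astype(np.float32)),np.median(Z[m]))
hsv=cv2.cvtColor(im,cv2.COLOR_RGB2HSV)
m=near&(Z>.09)&(Z<.17); R=P[m]
q=R[:,:2]-R[:,:2].mean(0); w,V=np.linalg.eigh(q.T@q); a=V[:,1]*np.sign(V[0,1]); print('peg yaw',np.degrees(np.arctan2(a[1],a[0])),R.mean(0),len(R))
s=q@a; print('slope',np.degrees(np.arctan(np.polyfit(s,R[:,2],1)[0])), 'end xy',R[:,:2].mean(0)+a*np.percentile(s,99.5), 'zmax',np.percentile(R[:,2],99))
E
python3 - <<'E'
from h import *
yt=np.radians(24.4); q=quats(yt,-.25)[1]; zt=toolR(yt,-.25)[:,2]
ax=np.array([np.cos(yt),np.sin(yt),0])
g=np.array([.5109,-.2651,.034])-zt*.006
r.reach(g-zt*.13,q); r.move_straight(g,q,speed=.12)
print(command_gripper(.05,50),r.read_state()['grip_width'],r.read_state()['grip_force'])
r.move_straight(g+[0,0,.2],q,speed=.2)
s=r.read_state(); print(s['time_s'],s['grip_width'],s['grip_force'],s['contact_force'])
im,d,K,Rc,c=grab('scene','s2.png')
cv2.imwrite('pics/s2c.png',cv2.resize(im[60:300,80:400],None,fx=2,fy=2)[...,::-1])
E
```

```text
((550.079833984375, 273.5343322753906), (145.3634033203125, 110.1873550415039), 26.746437072753906) 0.006955225999944636
peg yaw 26.760896103370044 [0.57493449 0.28601847 0.13098398] 1540
slope 33.62372820626188 end xy [0.61333593 0.30538355] zmax 0.15675870851417395
False 0.06279682810014121 56.59552954835817
6.9167 0.06293371533415809 55.90728688985109 [ 0.18279908  0.43629463 -2.03007922]
```

View pics/s2c.png

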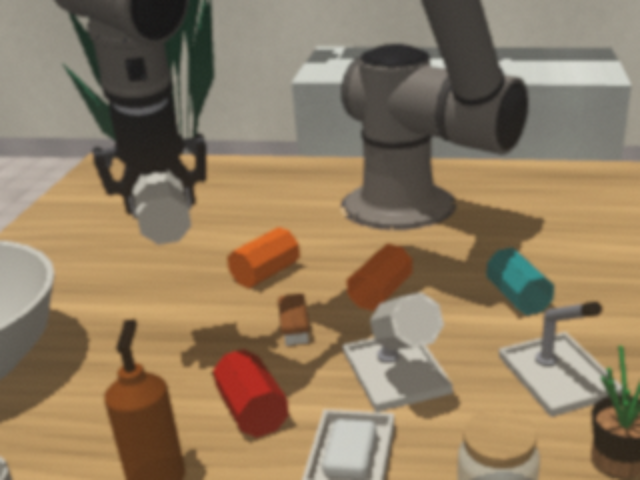

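The tumbler is held, its bottom facing away at crop (160,215), and the scene is undisturbed. Now to the staging point in front of the peg.

```bash
cat >> h.py <<'E'
yt=np.radians(24.4); yd=np.radians(26.75); dt=-.25; t35=np.radians(35)
R0=toolR(yt,dt)@np.diag([-1,-1,1]); g0=np.array([.5109,-.2651,.034])-R0[:,2]*.006
ctr=R0.T@(np.array([.5109,-.2651,.032])-g0)
q2=quats(yd,t35+dt)[1]; R2=Rn.from_quat(q2).as_matrix()
hd=np.array([np.cos(yd),np.sin(yd),0]); up=np.array([0,0,1.])
pd=np.cos(t35)*hd+np.sin(t35)*up; dn=np.sin(t35)*hd-np.cos(t35)*up
tip=np.array([.6127,.3051,.152])
def tcp(a,off,side=0.): # a: distance from home along peg
    return tip+pd*(.006+a-.0525)+dn*off+np.array([-np.sin(yd),np.cos(yd),0])*side-R2@ctr
E
python3 - <<'E'
from h import *
S=tcp(.125,.008); print(S,tcp(0,.008),[r.solve_ik(p,q2) is not None for p in(S,S+[0,0,.08],tcp(0,.019),tcp(0,.019)-R2[:,2]*.1)])
p=np.array(r.read_state()['eef_pos'])
r.move_straight(p+[0,0,.08],speed=.25)
r.reach(S+[0,0,.08],q2)
r.move_straight(S,q2,speed=.15)
s=r.read_state(); print(s['time_s'],s['eef_pos'],s['grip_width'],s['contact_force'])
im,d,K,Rc,c=grab('scene','s3.png'); np.savez('s30.npz',im=im,d=d,K=K,Rc=Rc,c=c)
cv2.imwrite('pics/s3c.png',cv2.resize(im[100:310,280:560],None,fx=2.5,fy=2.5,interpolation=cv2.INTER_CUBIC)[...,::-1])
P=cloud(d,K,Rc,c); hs=cv2.cvtColor(im,cv2.COLOR_RGB2HSV)
# expected cup points projected
C=tcp(.125,.008)+R2@ctr
pr=lambda X:(lambda y:y[:2]/y[2])(K@(Rc.T@(X-c)))
print('bottom',pr(C+pd*.0525),'mouth',pr(C-pd*.0525),'tip',pr(tip),'crop=(u-280,v-100)*2.5')
im,d,K,Rc,c=grab('wrist','w3.png'); print('wrist tip',pr(tip))
E
```

```text
[0.67130299 0.33463834 0.19772439] [0.57986729 0.28855095 0.12602733] [True, True, True, True]
10.3417 [0.67205146 0.33458755 0.19890519] 0.06317329023969889 [ 0.72663027 -0.04256104 -0.65076684]
bottom [411.61653671 212.61702401] mouth [384.98060864 216.39698805] tip [378.45438741 214.01521618] crop=(u-280,v-100)*2.5
wrist tip [280.46065369 400.03722208]
```

View pics/s3c.png

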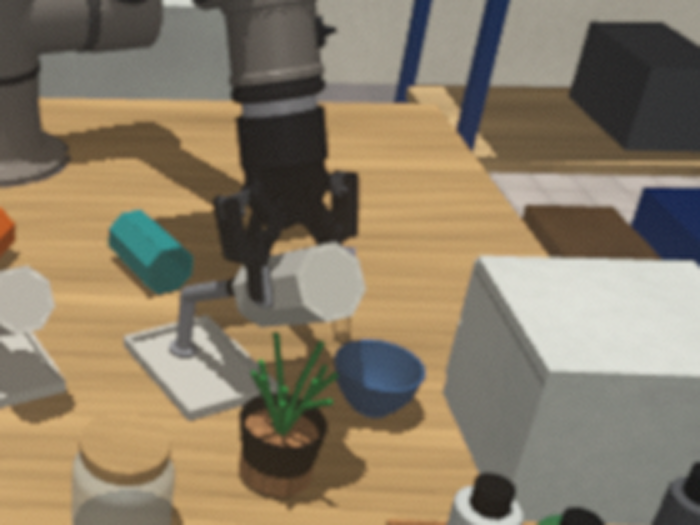

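The tumbler's bottom is centred at about (332,281) in the crop, predicted (329,281), and the mouth lines up with the peg tip at about (240,288). Inserting.

Run:
```python
from h import *
def rep(n):
    s=r.read_state(); p=np.array(s['eef_pos'])-tcp(0,0); print(n,round(s['time_s'],2),'along',round(p@pd,4),'off',round(p@dn,4),'F',np.round(s['contact_force'],1),round(s['grip_width'],4)); return p@pd
a=r.move_straight(tcp(.02,.008),q2,speed=.07,max_force=8); x=rep(('ins',a))
if not a:
    a=r.move_straight(tcp(-.008,.008),q2,speed=.03,max_force=8); x=rep(('home',a))
    if x<.012:
        a=r.move_straight(tcp(x+.001,.026),q2,speed=.03,max_force=5); rep(('down',a))
im,d,K,Rc,c=grab('scene','s4.png')
cv2.imwrite('pics/s4c.png',cv2.resize(im[150:270,300:460],None,fx=4,fy=4,interpolation=cv2.INTER_CUBIC)[...,::-1])
```

```text
('ins', False) 12.09 along 0.0205 off 0.008 F [-0.3 -0.6 -1. ] 0.0633
('home', True) 12.8 along -0.0003 off 0.0082 F [2.2 1.  1.2] 0.0631
('down', True) 13.22 along -0.0003 off 0.0184 F [-3.  -1.7  6.8] 0.0632
```

View pics/s4c.png

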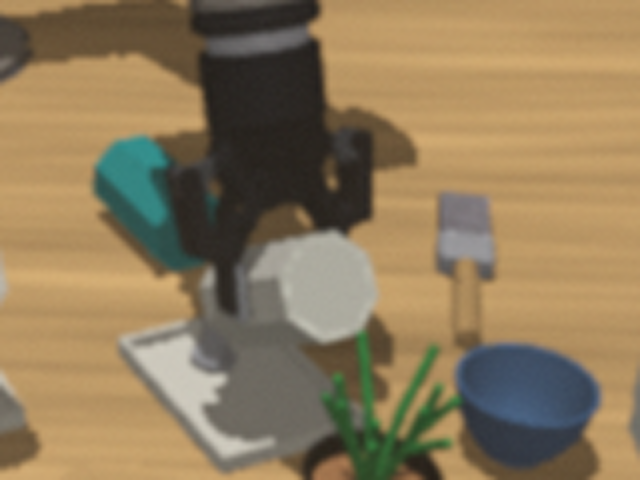

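The tumbler sits over the peg, its bottom at about (328,285) in the crop. Contact came at the expected home position and at the expected wall offset. Releasing.

Run:
```python
from h import *
command_gripper(.075); command_gripper(.085)
p=np.array(r.read_state()['eef_pos'])
r.move_straight(p-R2[:,2]*.13,q2,speed=.08)
r.hold(1)
s=r.read_state(); print(s['time_s'],s['contact_force'],s['grip_width'])
im,d,K,Rc,c=grab('scene','s5.png')
cv2.imwrite('pics/s5c.png',cv2.resize(im[150:300,220:460],None,fx=3,fy=3,interpolation=cv2.INTER_CUBIC)[...,::-1])
```

```text
16.5833 [ 0.43831484 -0.35540569  0.13642958] 0.08471709496220886
```

View pics/s5c.png

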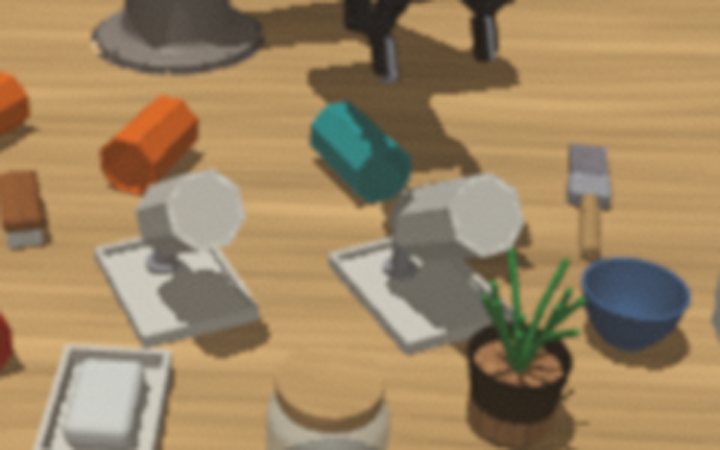

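Both tumblers hang alike, the new one at (460,215) and the other at (195,210), and the gripper is clear.

```bash
python3 -c "
from h import *
print(r.finish_job())"
```

```text
the job is handed in; nothing more can be done
None
```

The tumbler hangs fully home on the empty drainer's peg, nothing else appears to have moved in the final picture, and I handed the job in at about 17 s; no verdict came back.

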